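# Set the centre punch on the hanger blank

## Task

First push the flat steel hanger blank fully home against the fence and the end stop of the drilling fixture, both edges touching, square end at the end stop. Then take the automatic centre punch from the tool stand, set its point on the scribed cross inside the marked-out circle, and hold it upright there with its spring gently taken up to about half its stroke, without letting it go off; the program finishes while the robot is still holding the punch like that, with the blank still home, so that I can sight the mark before we fire it. Leave the drift and chisel in the stand, and the socket and the engineer's square on the bench, where they are.

Things in the scene. Friction and masses are not known exactly. Their poses are not given: they have to be found in the camera images.
- jig: Drilling fixture bolted to the bench (does not move): dark steel plate 130 mm (x) by 220 mm (y), 12 mm thick, open on its near and -y sides. Origin: centre of the plate's underside, on the bench; z up, x roughly away from the robot, y to its left. When the blank is home, its origin is at x +25, y +20, z +12 mm here and its axes are parallel to these.
- fence (a point): Middle of the top edge of the fence's face, 26 mm above the bench (fixture frame x +45, y -17 mm). The fence is a straight bright steel bar along the fixture's far long edge, 20 mm wide, 14 mm high above the plate; its face looks to the fixture's -x and runs from y -100 to +66 mm.
- end_stop (a point): Middle of the top edge of the end stop's face, 26 mm above the bench (fixture frame x +25, y +80 mm). The end stop is a steel block at the fixture's +y end, 22 mm thick, 14 mm high above the plate; its face looks to the fixture's -y and runs from x +5 to +45 mm.
- bar: Hanger blank: loose steel bar 40 (x) by 120 (y) by 10 mm, 0.25 to 0.5 kg, flat on the plate (top 22 mm above the bench), 10 to 50 mm off both stops, turned up to 0.22 rad; slides with friction about 0.6. Origin: underside, 20 mm from the long edges, 60 mm from the ends; z up. The +y end, nearer the end stop, is square; the -y end is a half round of radius 20 mm.
- mark (a point): Centre of the marked-out hole on the blank's top face, at the centre of the rounded end (blank frame x 0, y -40, z +10 mm): a fine bright scribed cross with an 8 mm circle in a 26 mm square patch of black layout ink.
- stand: Tool stand, a fixed block of pale wood 55 mm (x) by 190 mm (y), 70 mm high. Origin: centre of its underside, z up. Three vertical holes, 17 mm wide, 58 mm deep, in a row along its y axis at y -60, 0 and +60 mm; each holds one upright tool, in any order: the centre punch, the drift or the cold chisel.
- punch: Automatic centre punch, loose, bright steel, 0.12 kg, standing point down in one hole of the stand; the tallest and thickest tool there (top 152 mm above the bench). Round sleeve of 16 mm diameter from 26 to 140 mm above the point, knurled in the middle; short nose and 5 mm plunger with a conical point below. Origin: on the axis at the point (plunger out); z up along it.
- point (a point): The tip of the punch's point, at the lower end of the plunger; moves up into the sleeve as the plunger is pressed in.
- plunger (a joint): How far the punch's plunger is pressed up into the sleeve, m: 0 fully out, 0.012 end of stroke. Spring: about 3 N to start moving, then 0.7 N per mm (about 7 N at half stroke, 0.006). The punch goes off at 0.011.
- drift: Drift punch, dark steel, 13 mm in diameter, 108 mm long, standing in another hole of the stand (top 120 mm above the bench). Origin at its foot. Not needed; leave it in its hole.
- chisel: Cold chisel, dark steel, about 12 mm thick, 112 mm long, standing in another hole of the stand (top 125 mm above the bench). Origin at its foot. Not needed; leave it in its hole.
- socket: Bright steel wrench socket, 25 mm in diameter, 38 mm high, standing on the bench between fixture and stand. Origin at its foot. Leave it.
- square: Engineer's square lying flat on the bench on the robot's side of the fixture and stand: dark stock 14 by 75 mm, 14 mm high, and a thin blade that points towards the robot. Origin: under the middle of the stock. Leave it.
There are look-alikes about, which are no part of the job. What is shaped like the punch but pink is not meant.

How it is judged:
On the way, in this order (a step that is already met when the one before it is completed fails the run):
1. the blank is home against the fence and the end stop (x of bar in the frame of jig above 0.0228 m and y of bar in the frame of jig above 0.0178 m and angle between the y axis of bar and the y axis of jig, either way round below 0.03 rad and z of bar in the frame of jig below 0.0145 m), for 0.3 s.
2. the centre punch is held clear of the stand (height (world z) of point above 0.078 m and contact force between the fingers and punch above 1 N), for 0.2 s.
At the end, for the whole second after the job is handed in: Blank flat in the fixture, within 2.2 mm of fence and end stop, parallel within 0.03 rad. Punch gripped, upright within 0.09 rad, touching only the blank, point within 4 mm of the mark centre, plunger pressed in 3 to 9 mm, 2 to 14 N. All at rest, held through the last second (all of step 1 and x of bar in the frame of jig below 0.029 m and y of bar in the frame of jig below 0.024 m and angle between bar's own z axis and vertical below 0.05 rad and horizontal distance between point and mark below 0.004 m and z of point in the frame of mark below 0.002 m and contact force between punch and bar between 2 and 14 N and value of joint plunger between 0.003 and 0.009 m and angle between punch's own z axis and vertical below 0.09 rad and contact force between the fingers and punch above 1 N and contact force between punch and jig below 0.2 N and contact force between punch and stand below 0.2 N and linear speed of each of punch, bar below 0.01 m/s); the arm keeps its last pose, push and grip.
It fails at once if the punch goes off (plunger pressed in 11 mm or more) (value of joint plunger above 0.011 m).
It fails at once if the drift, the chisel, the socket or the square is shifted by more than 30 mm (distance of any of drift, chisel, socket, square from where it was at the start of the episode above 0.03 m).
It also fails if it takes over 61 s, if anything falls off the work surface, if the arm or the gripper's body presses on something with over 40 N, if the wrist force passes 120 N, or if a joint passes its speed limit or range.

## Robot

A 6-joint arm with a two-finger parallel gripper is mounted at the origin on the work surface. World frame = base frame: x ahead of the robot, y to its left, z up, the work surface at z = 0. Lengths are in m, angles in rad, forces in N, time in s.
With the tool pointing down it reaches from about 0.3 to 0.75 m from the base axis. Payload 8.5 kg.
Tool frame: the origin (TCP) lies midway between the tips of the shut fingers; the grasp point (between the pads) lies pinch_z behind it (pinch_z is the distance from the TCP to the grasp point, in m); z points along the fingers, y is the line along which they close (so a half turn about z gives the same grasp; the last joint's range is limited). The gripper opens to 85 mm and grips with 20 to 120 N. Pads are 22 mm wide; open, the fingers measure 114 mm over their backs; the gripper's body (76 mm by 85 mm) begins 54 mm behind the grasp point. The pads swing forward as they close: fully open they stand 13 mm farther back than shut.
Start: joints at [1.116, 0.381, 1.297, -0, 1.464, -0.215], TCP at [0.131, 0.534, 0.2] pointing down, gripper open.
Joint ranges: [-3.11, 3.11], [-0.89, 2.33], [0.22, 2.48], [-1.42, 4.56], [0.17, 2.85], [-2.88, 2.88]. Speed limits (rad/s): [2.39, 2.39, 3.14, 3.14, 3.14, 3.14].

## Interface

Orientations are given as a unit quaternion [w, x, y, z].
In Python, from cell import * gives the robot as it stands. The module is installed in compiled form; this text tells all that it offers.
- The arm moves only by the tool arm_command, never from a script. Its argument "commands" is a list of rows, each a list of 3 entries, a list of its own where there are three numbers: the shift along the tool's x, y, z scaled (see below), then the turn, a rotation vector about the tool's x, y, z scaled (see below), then the gripper command: -1 is fully open, 1 is shut, values between are in proportion. In form: [[[tx, ty, tz], [ax, ay, az], grip], ...]. A call has 1 to 8 rows; each row is the pose to reach, as a shift and turn from the pose commanded when the call began, along the tool's axes at that moment, turning the shorter way round; what a row does not reach only later rows make up. The controller multiplies each number of a shift by 500 mm and each number of a turn by 360 degrees. A row lasts 1/10 s, in which the tool goes at most 50 mm and 8.59 degrees, less where a joint would pass 70% of its speed; a pose out of reach is approached as far as the arm can. A call with a number of a shift or a turn outside -1 to 1 is refused whole. A call with a gripper value outside its range is refused whole. The fingers move at their own pace and stop on an object; the grip force is fixed at half the most. Time passes only in rows, so rows that repeat a pose let the fingers close. It gives the time, the measured TCP pose, the force, the opening and the grip force at its end, in the units of the state.
- state(): the state, without advancing time (a new reading comes with each control period).
- get_image(name): name is "scene" or "top" or "wrist"; returns (picture, depth): 384x512x3 uint8, red, green, blue; 384x512 float32, m along the optical axis (not along the pixel's ray), 0 where there is no reading.
- get_calibration(name): a dict with "fx", "fy", "cx", "cy" (pixels), "position" and "attitude" of the camera in the world. Camera axes: x right, y down, z forward; pixel columns grow to the right and rows downward; lengths in m; the calibration is good to about 2 mm. A picture is of the moment at which its call begins: read the wrist's pose just before it. get_calibration takes no time and is no camera call; for the wrist camera it gives the pose at the moment of the call.
- close_job(): hands the job in; it is judged then, once.
The state is a dict: "clock": time; "joint_positions": joint angles; "joint_velocities": joint speeds; "joint_efforts": joint torques, N m; "eef_pos": TCP position; "orientation": TCP orientation; "wrist_force": force on the tool from outside, world axes, zero at the start; "moment": the same for the moment, N m; "gripper_width": finger opening in m; "gripper_force": force on a finger pad.
Only numpy, scipy, OpenCV 4.12 (cv2) and the standard library are available. Lean on these libraries where they do the work, as an engineer would, in place of code of your own. Each camera call takes 0.05 s, during which the arm holds its last target. There are 200 camera calls.

## Working session

There is one attempt and no reset: what is moved stays moved. The work goes in short steps, Python scripts to look and compute and a tool call to move; the robot and the scene stay as the last step left them, time stands still between calls to the robot, and variables do not carry over. Pictures are saved under pics/ and viewed, at most 10 in all, crops included, and the job is handed in when it is done.

Besides the shell and the picture viewer there is one more tool, called as name(argument=value, ...), one argument or row to a line, values as JSON. arm_command: Moves the arm, as the interface text tells. Shifts and turns lie within -1 to 1; 1 stands for 500 mm of shift or 360 degrees of turn. Its arguments: {"type":"object","properties":{"commands":{"type":"array"}},"required":["commands"]}

```bash
mkdir -p pics; python3 - <<'E'
from cell import *
import cv2,numpy as np
s=state();print({k:np.round(v,3) for k,v in s.items()})
for n in("scene","top"):
    im,d=get_image(n);np.savez(n+"0.npz",im=im,d=d);c=get_calibration(n);print(n,c)
    cv2.imwrite(f"pics/{n}0.png",cv2.resize(im[:,:,::-1],(800,600)))
E
```

```text
{'clock': np.float64(0.0), 'joint_positions': array([ 1.116,  0.381,  1.298, -0.   ,  1.464, -0.215]), 'joint_velocities': array([-0.001,  0.001, -0.   ,  0.001,  0.001, -0.   ]), 'joint_efforts': array([ 0.0000e+00, -4.4846e+01, -2.3128e+01, -0.0000e+00,  5.0000e-03,
       -0.0000e+00]), 'eef_pos': array([0.13 , 0.534, 0.199]), 'orientation': array([-0.   ,  0.12 ,  0.993, -0.001]), 'wrist_force': array([ 0.828, -0.495, -0.111]), 'moment': array([ 0.003,  0.011, -0.017]), 'gripper_force': np.float64(0.0), 'gripper_width': np.float64(0.086)}
scene {'fx': 377.63288991498894, 'fy': 377.63288991498894, 'cx': 257.1462750971585, 'cy': 187.13787687498325, 'position': array([1.22207103, 0.03626394, 0.47404141]), 'attitude': array([-0.34013534,  0.58942896,  0.636494  , -0.36298325])}
top {'fx': 473.27427992552634, 'fy': 473.27427992552634, 'cx': 263.4817832815824, 'cy': 197.02609711739817, 'position': array([ 0.29791866, -0.03381766,  1.17973018]), 'attitude': array([-0.07816127,  0.74560015, -0.65774508,  0.07309332])}
```

View pics/scene0.png

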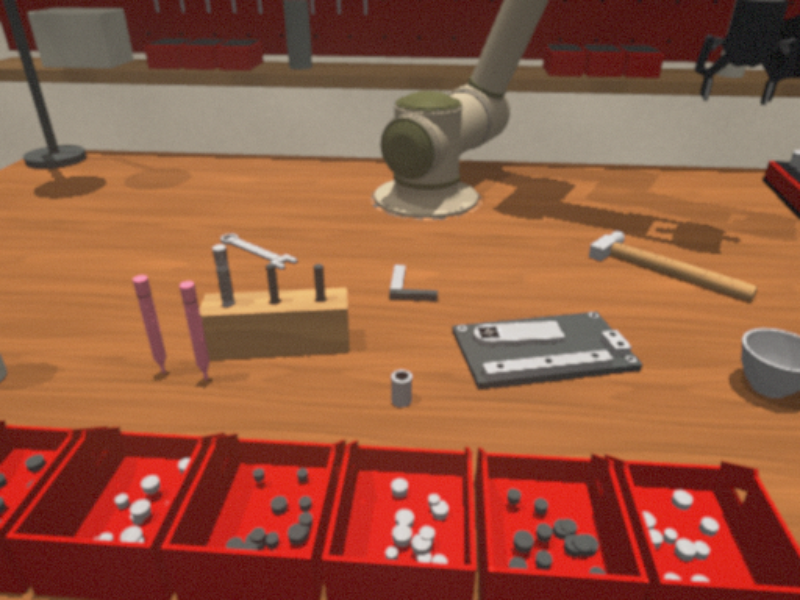

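View pics/top0.png

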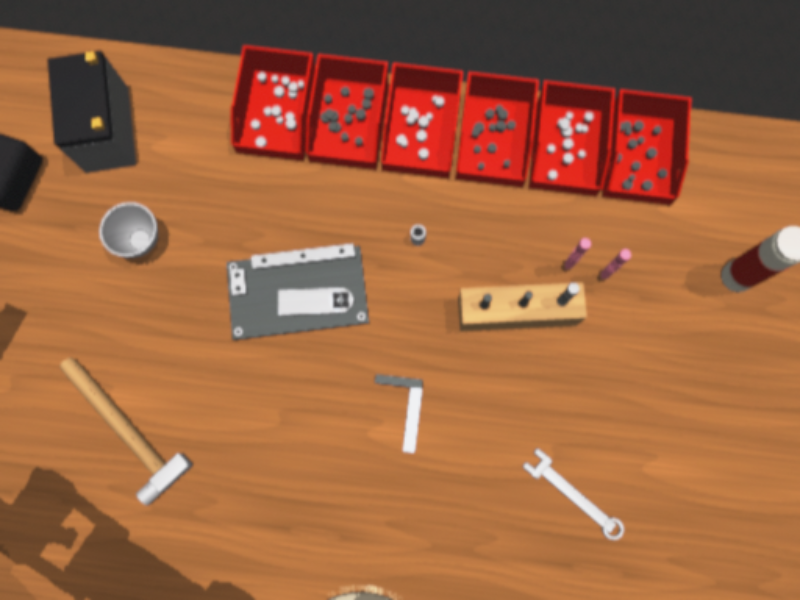

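The scene view shows the fixture at right, with the blank's marked end towards the stand. The punch is the tall bright tool at the stand's -y end. In the top view (800x600) the fence is at about (303,256), the end stop at (237,281), the blank at (315,301), the ink patch at (341,299) and the punch top at (573,289).

```bash
cat > h.py <<'E'
from cell import *
import cv2,numpy as np
from scipy.spatial.transform import Rotation as R
def rot(q): return R.from_quat(np.roll(q,-1))
def cast(c,uv,z):
    uv=np.atleast_2d(np.asarray(uv,float))
    d=rot(c["attitude"]).apply(np.c_[(uv[:,0]-c["cx"])/c["fx"],(uv[:,1]-c["cy"])/c["fy"],np.ones(len(uv))])
    p=c["position"];return p+d*((z-p[2])/d[:,2])[:,None]
def proj(c,P):
    q=rot(c["attitude"]).inv().apply(np.atleast_2d(P)-c["position"])
    return np.c_[q[:,0]/q[:,2]*c["fx"]+c["cx"],q[:,1]/q[:,2]*c["fy"]+c["cy"]]
def blobs(mask,amin):
    cs,_=cv2.findContours(mask.astype(np.uint8),cv2.RETR_EXTERNAL,cv2.CHAIN_APPROX_NONE)
    return [c[:,0,:] for c in cs if cv2.contourArea(c)>amin]
def rect(P):
    "centre, (long,short), angle of long axis, of world xy points"
    (cx,cy),(w,h),a=cv2.minAreaRect((P[:,:2]*1000).astype(np.float32))
    if w<h: w,h,a=h,w,a+90
    return np.round([cx,cy,w,h,a],1)
E
python3 - <<'E'
from h import *
z=np.load("top0.npz");im=z["im"];c=get_calibration("top")
hsv=cv2.cvtColor(im,cv2.COLOR_RGB2HSV)
roi=np.zeros(im.shape[:2],bool);roi[150:225,140:245]=1
br=(hsv[...,1]<60)&(hsv[...,2]>150)&roi
for b in blobs(br,20): print("bright",b.mean(0).round(),rect(cast(c,b,.022)),rect(cast(c,b,.026)))
gr=(hsv[...,1]<60)&roi
for b in blobs(gr,1000): print("plate",rect(cast(c,b,.012)))
roi=np.zeros(im.shape[:2],bool);roi[170:215,285:385]=1
wd=(hsv[...,2]>165)&(hsv[...,1]>50)&roi
for b in blobs(wd,300): print("wood",b.mean(0),rect(cast(c,b,.07)))
for u,v in[(573,289),(527,296),(486,299)]: print(cast(c,[u*.64,v*.64],.152 if u==573 else .122).round(3))
print("ink",cast(c,[341*.64,299.5*.64],.022).round(3))
E
```

```text
bright [200. 192.] [542.1 144.8 120.3  42.1  99.5] [541.2 144.2 119.9  42.   99.5]
bright [151. 178.] [562.6 276.7  52.5  22.6  10.1] [561.7 275.6  52.3  22.6  10.1]
bright [193. 163.] [613.5 178.2 168.6  21.6 104.4] [612.4 177.5 168.   21.5 104.4]
plate [557.5 180.3 218.3 135.5 104.5]
wood [335.86821705 195.76162791] [ 573.  -180.   242.2  108.8   97.2]
[[ 0.577 -0.238  0.152]]
[[ 0.566 -0.178  0.122]]
[[ 0.554 -0.118  0.122]]
ink [[0.548 0.105 0.022]]
```

```bash
cat >> h.py <<'E'
JO=np.array([556.5,180.3,0])/1000;JA=np.deg2rad(14.4)
def jig(x,y): return JO[:2]+R.from_euler('z',JA).as_matrix()[:2,:2]@[x/1000,y/1000]
def tojig(P): return (np.atleast_2d(P)[:,:2]-JO[:2])@R.from_euler('z',JA).as_matrix()[:2,:2]*1000
def go(xyz,yaw,ref=None):
    "row entries taking the tool from now (or ref) to xyz, pointing down, tool y at yaw (deg)"
    s=state();Rc=rot(s["orientation"]);t=np.deg2rad(yaw)
    y=np.array([np.cos(t),np.sin(t),0]);zz=np.array([0,0,-1.]);Rt=R.from_matrix(np.c_[np.cross(y,zz),y,zz])
    print("shift",(Rc.inv().apply(np.array(xyz)-s["eef_pos"])/.5).round(4),"turn",((Rc.inv()*Rt).as_rotvec()/2/np.pi).round(4),"at",s["eef_pos"].round(4),"t",round(float(s["clock"]),2),"F",s["wrist_force"].round(1),"j",s["joint_positions"].round(2))
E
python3 - <<'E'
from h import *
import cell;print([k for k in dir(cell) if k[0]!='_'], getattr(cell,'pinch_z',None))
go([.4954,.1473,.12],104.4)
E
```

```text
['IKError', 'close_job', 'get_calibration', 'get_image', 'pinch_z', 'state'] 0.0187
shift [-0.8927 -0.5777  0.1591] turn [-0.0002 -0.0001 -0.0782] at [0.1305 0.534  0.1993] t 0.1 F [-0.1  0.4  0.3] j [ 1.12  0.38  1.3  -0.    1.46 -0.22]
```

arm_command(
  commands=[
    [[-0.893, -0.578, 0.159], [0, 0, -0.078], -1],
    [[-0.893, -0.578, 0.159], [0, 0, -0.078], -1],
    [[-0.893, -0.578, 0.159], [0, 0, -0.078], -1],
    [[-0.893, -0.578, 0.159], [0, 0, -0.078], -1],
    [[-0.893, -0.578, 0.159], [0, 0, -0.078], -1],
    [[-0.893, -0.578, 0.159], [0, 0, -0.078], -1],
    [[-0.893, -0.578, 0.159], [0, 0, -0.078], -1],
    [[-0.893, -0.578, 0.159], [0, 0, -0.078], -1],
  ],
)

```text
clock: 0.9
eef_pos: [0.3929, 0.256, 0.1426]
orientation: [-0.0, -0.125, 0.992, 0.0]
wrist_force: [0.3, 1.7, -0.0]
gripper_width: 0.0853
gripper_force: 0.0
```

```bash
python3 -c "
from h import *
go([.4954,.1473,.12],104.4)"
```

```text
shift [-0.1448 -0.2615  0.0452] turn [ 0.     -0.     -0.0002] at [0.3929 0.256  0.1426] t 0.9 F [ 0.3  1.7 -0. ] j [ 0.32  0.3   1.61  0.    1.24 -1.5 ]
```

arm_command(
  commands=[
    [[-0.14, -0.255, 0.045], [0, 0, 0], -1],
    [[-0.14, -0.255, 0.045], [0, 0, 0], -1],
    [[-0.14, -0.255, 0.045], [0, 0, 0], -1],
    [[-0.14, -0.255, 0.045], [0, 0, 0], -1],
    [[-0.14, -0.255, 0.045], [0, 0, 0], -1],
    [[-0.14, -0.255, 0.045], [0, 0, 0], -1],
  ],
)

```text
clock: 1.5
eef_pos: [0.4906, 0.1523, 0.1205]
orientation: [-0.0, -0.125, 0.992, 0.0]
wrist_force: [-0.2, 0.1, -0.5]
gripper_width: 0.085
gripper_force: 0.0
```

```bash
python3 -c "
from h import *
go([.4954,.1473,.004],104.4)
c=get_calibration('wrist');im,d=get_image('wrist');np.savez('w1.npz',im=im,d=d,**{k:np.array(v) for k,v in c.items()})
cv2.imwrite('pics/w1.png',im[:,:,::-1])
hsv=cv2.cvtColor(im,cv2.COLOR_RGB2HSV);br=(hsv[...,1]<60)&(hsv[...,2]>150)
for b in blobs(br,150): print(b.mean(0).round(),rect(cast(c,b,.022)),tojig(cast(c,b.mean(0),.022)).round(1))
"
```

```text
shift [-0.0069 -0.0122  0.233 ] turn [ 0.     -0.0001 -0.    ] at [0.4906 0.1523 0.1205] t 1.5 F [-0.2  0.1 -0.5] j [ 0.07  0.39  1.53  0.    1.22 -1.75]
[246. 316.] [615.7 177.9 169.1  20.1 104.4] [[ 56.9 -17. ]]
[235. 240.] [542.6 146.4 119.8  40.4  99.5] [[-22.3 -25.7]]
[378. 201.] [476.3 258.6  13.   12.5 104.4] [[-57.9  95.9]]
[150. 201.] [524.8  72.2  13.8  13.4  21.7] [[-58.3 -97.8]]
[112.  75.] [431.6  26.4  21.2  12.   92.3] [[-158.9 -117.5]]
[48. 24.] [407.4 -23.1  35.8  17.5 178.6] [[-194.6 -159.7]]
```

View pics/w1.png

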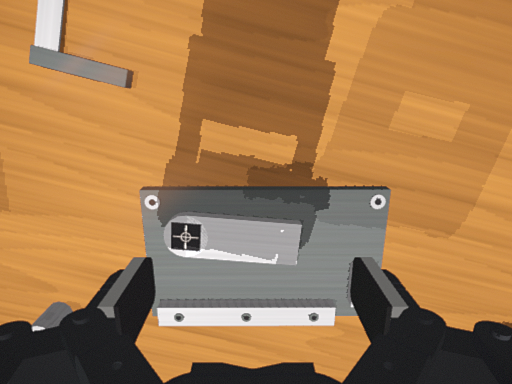

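The wrist view shows the fixture, with the cross at (186,237) and the blank tilted about 5° off the fence. The path down on its near side is clear.

arm_command(
  commands=[
    [[-0.002, -0.002, 0.15], [0, 0, 0], -1],
    [[-0.002, -0.002, 0.15], [0, 0, 0], -1],
    [[-0.002, -0.002, 0.233], [0, 0, 0], -1],
    [[-0.002, -0.002, 0.233], [0, 0, 0], -1],
    [[-0.002, -0.002, 0.233], [0, 0, 0], -1],
  ],
)

```text
clock: 2.05
eef_pos: [0.4924, 0.1516, 0.0049]
orientation: [-0.0, -0.125, 0.992, 0.0]
wrist_force: [-0.1, -0.4, -0.2]
gripper_width: 0.0854
gripper_force: 0.0
```

```bash
python3 -c "
from h import *
print(tojig(state()['eef_pos']))
go([*jig(-14,-16),.004],104.4)"
```

```text
[[-69.20415864 -11.82001324]]
shift [-0.1104 -0.0084  0.0017] turn [ 0. -0.  0.] at [0.4924 0.1516 0.0049] t 2.05 F [-0.1 -0.4 -0.2] j [ 0.07  0.55  1.66  0.    0.93 -1.75]
```

arm_command(
  commands=[
    [[-0.02, -0.004, 0], [0, 0, 0], -1],
    [[-0.04, -0.008, 0], [0, 0, 0], -1],
    [[-0.055, -0.008, 0], [0, 0, 0], -1],
    [[-0.07, -0.008, 0], [0, 0, 0], -1],
    [[-0.085, -0.008, 0], [0, 0, 0], -1],
    [[-0.098, -0.008, 0], [0, 0, 0], -1],
    [[-0.11, -0.008, 0], [0, 0, 0], -1],
    [[-0.11, -0.008, 0], [0, 0, 0], -1],
  ],
)

```text
clock: 2.85
eef_pos: [0.5475, 0.1608, 0.0039]
orientation: [0.0, -0.125, 0.992, -0.0]
wrist_force: [0.1, 0.0, -0.5]
gripper_width: 0.0851
gripper_force: 0.0
```

```bash
cat >> h.py <<'E'
def look(n,save=None):
    c=get_calibration('wrist');im,d=get_image('wrist')
    if save: cv2.imwrite(f'pics/{save}.png',im[:,:,::-1])
    hsv=cv2.cvtColor(im,cv2.COLOR_RGB2HSV);br=(hsv[...,1]<60)&(hsv[...,2]>150)
    for b in blobs(br,n): print(b.mean(0).round(),rect(cast(c,b,.022)),tojig(cast(c,b.mean(0),.022)).round(1))
    return im,d,c
E
python3 -c "
from h import *
print(tojig(state()['eef_pos']));go([*jig(-6,-16),.004],104.4)
look(300,'w2')"
```

```text
[[-13.532587  -16.7047048]]
shift [-0.0151  0.0014 -0.0002] turn [-0.      0.0001 -0.0002] at [0.5475 0.1608 0.0039] t 2.85 F [ 0.1  0.  -0.5] j [ 0.08  0.63  1.5  -0.    1.01 -1.74]
[252. 357.] [617.1 178.4 128.7  21.2 104.4] [[ 54.7 -16.6]]
[348. 323.] [575.5 222.   17.7  14.8 104.3] [[31.4 35.9]]
[183. 323.] [603.9 139.3  48.2  21.7  80.8] [[ 31.8 -54.5]]
[460. 304.] [554.2 276.9  30.3  23.   14.4] [[19.3 95.2]]
[408. 262.] [535.  246.2  38.5  19.2 101.9] [[-5.8 63.9]]
[407. 172.] [491.8 220.8  31.7   8.3 102.7] [[-53.3  56.8]]
[256. 182.] [512.3 149.6  78.5  12.4  98.9] [[-48.6 -14.6]]
[184. 222.] [540.8 139.  135.7  83.  104.5] [[-27.8 -50.8]]
[466. 157.] [479.8 244.   43.3  16.6 105. ] [[-60.6  83.3]]
```

View pics/w2.png

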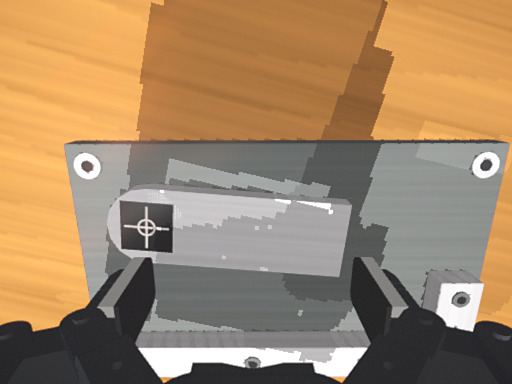

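```bash
python3 -c "
from h import *
im,d,c=look(9999)
P=cast(c,[[146,227],[350,200],[339,276],[160,187]],.022);print(tojig(P).round(1))
s=state();print(proj(c,s['eef_pos']).round(), c['position'])
def P3(u,v):
    z=d[v,u];return c['position']+rot(c['attitude']).apply([(u-c['cx'])/c['fx']*z,(v-c['cy'])/c['fy']*z,z])
for uv in[(128,275),(385,275),(145,262),(365,262),(250,240)]:
    p=P3(*uv);print(uv,p.round(4),tojig(p).round(1))
"
```

```text
[182. 223.] [540.5 138.9 135.5  82.5 104.5] [[-28.1 -51.4]]
[[-25.9 -69.6]
 [-39.9  31. ]
 [  1.8  28.8]
 [-46.6 -60.9]]
[[252. 233.]] [0.47301107 0.14197143 0.17865199]
(128, 275) [0.5479 0.1131 0.0669] [[-25.1 -62.9]]
(385, 275) [0.5241 0.2061 0.0668] [[-25.  33.]]
(145, 262) [0.5468 0.1164 0.0571] [[-25.3 -59.5]]
(365, 262) [0.5247 0.2014 0.0579] [[-25.6  28.3]]
(250, 240) [0.5421 0.1583 0.0235] [[-19.4 -17.7]]
```

```bash
python3 -c "
from h import *
im,d=get_image('wrist');c=get_calibration('wrist')
v,u=np.mgrid[:384,:512];z=d
P=rot(c['attitude']).apply(np.stack([(u-c['cx'])/c['fx']*z,(v-c['cy'])/c['fy']*z,z],-1).reshape(-1,3))+c['position']
j=np.c_[tojig(P),P[:,2]*1000].reshape(384,512,3)
for uu in(110,120,130,140,148,152): 
    print(uu,[(r,*j[r,uu].round().astype(int)) for r in range(252,330,8)])
"
```

```text
110 [(252, np.int64(-8), np.int64(-94), np.int64(12)), (260, np.int64(-3), np.int64(-95), np.int64(12)), (268, np.int64(2), np.int64(-95), np.int64(12)), (276, np.int64(-21), np.int64(-73), np.int64(61)), (284, np.int64(-22), np.int64(-70), np.int64(67)), (292, np.int64(-25), np.int64(-65), np.int64(78)), (300, np.int64(-26), np.int64(-63), np.int64(83)), (308, np.int64(-25), np.int64(-62), np.int64(86)), (316, np.int64(-22), np.int64(-62), np.int64(86)), (324, np.int64(-27), np.int64(-57), np.int64(97))]
120 [(252, np.int64(-13), np.int64(-84), np.int64(22)), (260, np.int64(-3), np.int64(-89), np.int64(13)), (268, np.int64(2), np.int64(-90), np.int64(12)), (276, np.int64(-26), np.int64(-66), np.int64(68)), (284, np.int64(-25), np.int64(-64), np.int64(72)), (292, np.int64(-26), np.int64(-61), np.int64(79)), (300, np.int64(-26), np.int64(-59), np.int64(84)), (308, np.int64(-91), np.int64(-16), np.int64(179)), (316, np.int64(-22), np.int64(-59), np.int64(87)), (324, np.int64(-20), np.int64(-59), np.int64(87))]
130 [(252, np.int64(-13), np.int64(-79), np.int64(22)), (260, np.int64(-3), 
[... 1272 characters left out ...]
nt64(-10), np.int64(-59), np.int64(60)), (308, np.int64(-6), np.int64(-59), np.int64(60)), (316, np.int64(33), np.int64(-77), np.int64(12)), (324, np.int64(38), np.int64(-77), np.int64(13))]
152 [(252, np.int64(-13), np.int64(-67), np.int64(24)), (260, np.int64(-22), np.int64(-59), np.int64(49)), (268, np.int64(-19), np.int64(-59), np.int64(51)), (276, np.int64(-16), np.int64(-59), np.int64(52)), (284, np.int64(-13), np.int64(-59), np.int64(53)), (292, np.int64(-9), np.int64(-60), np.int64(52)), (300, np.int64(-7), np.int64(-59), np.int64(55)), (308, np.int64(27), np.int64(-74), np.int64(13)), (316, np.int64(32), np.int64(-74), np.int64(13)), (324, np.int64(39), np.int64(-75), np.int64(12))]
```

The bar has not moved. Depth puts the open fingertips at about z 45 mm, so they passed over it. I'll back off and lower in small steps while watching the force.

arm_command(
  commands=[
    [[0.06, 0.0, 0], [0, 0, 0], -1],
    [[0.112, 0.0, 0], [0, 0, 0], -1],
    [[0.112, 0.0, 0.0], [0, 0, 0], -1],
    [[0.112, 0.0, 0.005], [0, 0, 0], -1],
    [[0.112, 0.0, 0.01], [0, 0, 0], -1],
    [[0.112, 0.0, 0.014], [0, 0, 0], -1],
    [[0.112, 0.0, 0.014], [0, 0, 0], -1],
  ],
)

```text
clock: 3.7
eef_pos: [0.4928, 0.1468, -0.0035]
orientation: [-0.0, -0.125, 0.992, 0.0]
wrist_force: [-0.1, -0.1, 0.2]
gripper_width: 0.0857
gripper_force: 0.0
```

```bash
python3 -c "
from h import *
s=state();print(tojig(s['eef_pos']),s['eef_pos'],s['wrist_force'])
im,d=get_image('wrist');c=get_calibration('wrist');cv2.imwrite('pics/w3.png',im[:,:,::-1])
v,u=np.mgrid[:384,:512];z=d
P=rot(c['attitude']).apply(np.stack([(u-c['cx'])/c['fx']*z,(v-c['cy'])/c['fy']*z,z],-1).reshape(-1,3))+c['position']
j=np.c_[tojig(P),P[:,2]*1000].reshape(384,512,3)
for uu in(140,148,152,154,156): 
    print(uu,[(r,*j[r,uu].round().tolist()) for r in range(252,310,8)])
print(c)
"
```

```text
[[-69.9879926 -16.610347 ]] [ 0.49284163  0.14680619 -0.00348089] [-0.05245916 -0.08947333  0.21537224]
140 [(252, -66.0, -76.0, 10.0), (260, -82.0, -62.0, 49.0), (268, -81.0, -60.0, 55.0), (276, -79.0, -59.0, 58.0), (284, -76.0, -59.0, 58.0), (292, -74.0, -59.0, 60.0), (300, -71.0, -59.0, 61.0), (308, -68.0, -59.0, 61.0)]
148 [(252, -66.0, -71.0, 10.0), (260, -81.0, -59.0, 48.0), (268, -77.0, -59.0, 48.0), (276, -74.0, -59.0, 49.0), (284, -71.0, -59.0, 50.0), (292, -68.0, -59.0, 51.0), (300, -66.0, -59.0, 53.0), (308, -62.0, -59.0, 53.0)]
152 [(252, -65.0, -69.0, 10.0), (260, -78.0, -59.0, 42.0), (268, -75.0, -59.0, 43.0), (276, -71.0, -59.0, 44.0), (284, -68.0, -59.0, 46.0), (292, -65.0, -59.0, 46.0), (300, -61.0, -59.0, 47.0), (308, -40.0, -68.0, 23.0)]
154 [(252, -66.0, -68.0, 10.0), (260, -62.0, -68.0, 13.0), (268, -58.0, -68.0, 13.0), (276, -53.0, -68.0, 14.0), (284, -67.0, -59.0, 43.0), (292, -64.0, -59.0, 44.0), (300, -60.0, -59.0, 45.0), (308, -40.0, -67.0, 23.0)]
156 [(252, -66.0, -67.0, 10.0), (260, -63.0, -66.0, 14.0), (268, -57.0, -68.0, 12.0), (276, -53.0, -68.0, 13.0), (284, -49.0, -68.0, 14.0), (292, -46.0, -67.0, 17.0), (300, -45.0, -66.0, 22.0), (308, -40.0, -66.0, 22.0)]
{'fx': 337.99290711843736, 'fy': 337.99290711843736, 'cx': 252.35876116028928, 'cy': 196.5851736297102, 'position': array([0.41888359, 0.12809787, 0.17149991]), 'attitude': array([0.09214746, 0.60646411, 0.78084   , 0.11831744])}
```

arm_command(
  commands=[
    [[0, 0, 0.015], [0, 0, 0], -1],
    [[0, 0, 0.03], [0, 0, 0], -1],
    [[0, 0, 0.04], [0, 0, 0], -1],
    [[0, 0, 0.046], [0, 0, 0], -1],
    [[0, 0, 0.05], [0, 0, 0], -1],
    [[0, 0, 0.05], [0, 0, 0], -1],
  ],
)

```text
clock: 4.35
eef_pos: [0.4925, 0.1468, -0.0282]
orientation: [-0.0, -0.125, 0.992, 0.0]
wrist_force: [-1.0, -0.3, 0.0]
gripper_width: 0.0851
gripper_force: 0.0
```

```bash
python3 -c "
from h import *
s=state();print(tojig(s['eef_pos']),s['eef_pos'],s['wrist_force'])
im,d=get_image('wrist');c=get_calibration('wrist');cv2.imwrite('pics/w4.png',im[:,:,::-1])
v,u=np.mgrid[:384,:512];z=d
P=rot(c['attitude']).apply(np.stack([(u-c['cx'])/c['fx']*z,(v-c['cy'])/c['fy']*z,z],-1).reshape(-1,3))+c['position']
j=np.c_[tojig(P),P[:,2]*1000].reshape(384,512,3)
for uu in(148,152,153,154): 
    print(uu,[(r,*j[r,uu].round().tolist()) for r in range(252,310,8)])
"
```

```text
[[-70.30235445 -16.57685338]] [ 0.49252882  0.14676045 -0.02821874] [-1.0160237  -0.28792508  0.03951886]
148 [(252, -73.0, -66.0, 0.0), (260, -81.0, -59.0, 22.0), (268, -78.0, -59.0, 24.0), (276, -75.0, -59.0, 25.0), (284, -71.0, -59.0, 24.0), (292, -68.0, -59.0, 26.0), (300, -65.0, -59.0, 27.0), (308, -62.0, -59.0, 28.0)]
152 [(252, -74.0, -64.0, 1.0), (260, -78.0, -59.0, 17.0), (268, -75.0, -59.0, 19.0), (276, -71.0, -59.0, 19.0), (284, -69.0, -59.0, 21.0), (292, -65.0, -59.0, 22.0), (300, -62.0, -59.0, 23.0), (308, -51.0, -63.0, 13.0)]
153 [(252, -74.0, -64.0, 1.0), (260, -69.0, -64.0, 1.0), (268, -74.0, -59.0, 17.0), (276, -71.0, -59.0, 19.0), (284, -68.0, -59.0, 20.0), (292, -65.0, -59.0, 21.0), (300, -62.0, -59.0, 22.0), (308, -50.0, -63.0, 12.0)]
154 [(252, -74.0, -63.0, 1.0), (260, -70.0, -63.0, 2.0), (268, -65.0, -64.0, 1.0), (276, -65.0, -62.0, 9.0), (284, -67.0, -59.0, 18.0), (292, -64.0, -59.0, 19.0), (300, -60.0, -59.0, 19.0), (308, -52.0, -62.0, 14.0)]
```

View pics/w4.png

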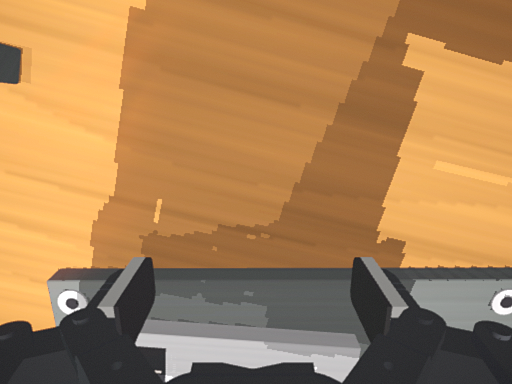

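The tips are now just above the plate, at about z 17 mm, straddling its near edge at rows 260–300. Pushing.

arm_command(
  commands=[
    [[-0.02, 0, 0], [0, 0, 0], -1],
    [[-0.036, 0, 0], [0, 0, 0], -1],
    [[-0.05, 0, 0], [0, 0, 0], -1],
    [[-0.065, 0, 0], [0, 0, 0], -1],
    [[-0.08, 0, 0], [0, 0, 0], -1],
    [[-0.095, 0, 0], [0, 0, 0], -1],
    [[-0.11, 0, 0], [0, 0, 0], -1],
    [[-0.114, 0, 0], [0, 0, 0], -1],
  ],
)

```text
clock: 5.2
eef_pos: [0.5481, 0.1611, -0.0281]
orientation: [-0.0, -0.125, 0.992, 0.0]
wrist_force: [-5.9, -1.6, 5.1]
gripper_width: 0.0852
gripper_force: 3.0
```

```bash
cat >> h.py <<'E'
def cloud(save=None):
    c=get_calibration('wrist');im,d=get_image('wrist');v,u=np.mgrid[:384,:512]
    if save: cv2.imwrite(f'pics/{save}.png',im[:,:,::-1])
    P=rot(c['attitude']).apply(np.stack([(u-c['cx'])/c['fx']*d,(v-c['cy'])/c['fy']*d,d],-1).reshape(-1,3))+c['position']
    return im,np.c_[tojig(P),P[:,2]*1000].reshape(384,512,3),c
E
python3 -c "
from h import *
s=state();print(tojig(s['eef_pos']),s['eef_pos'],s['wrist_force'])
im,j,c=cloud('w5')
for u in(175,210,250,300,330): print(u,[(r,*j[r,u].round().tolist()) for r in range(230,340,10)])
"
```

```text
[[-12.89435218 -16.51498782]] [ 0.54811786  0.16109717 -0.02805755] [-5.92855489 -1.58404636  5.0662778 ]
175 [(230, -32.0, -50.0, 12.0), (240, -28.0, -50.0, 12.0), (250, -23.0, -50.0, 13.0), (260, -18.0, -51.0, 12.0), (270, -13.0, -51.0, 13.0), (280, -8.0, -51.0, 12.0), (290, -3.0, -52.0, 13.0), (300, -2.0, -50.0, 19.0), (310, 0.0, -50.0, 23.0), (320, 5.0, -50.0, 23.0), (330, 11.0, -50.0, 23.0)]
210 [(230, -33.0, -35.0, 13.0), (240, -27.0, -35.0, 11.0), (250, -22.0, -35.0, 11.0), (260, -18.0, -35.0, 12.0), (270, -13.0, -35.0, 13.0), (280, -8.0, -36.0, 12.0), (290, -3.0, -36.0, 12.0), (300, -2.0, -35.0, 19.0), (310, 0.0, -35.0, 22.0), (320, 7.0, -35.0, 21.0), (330, 10.0, -35.0, 23.0)]
250 [(230, -32.0, -17.0, 12.0), (240, -28.0, -17.0, 12.0), (250, -23.0, -17.0, 13.0), (260, -19.0, -17.0, 13.0), (270, -13.0, -17.0, 11.0), (280, -8.0, -18.0, 12.0), (290, -3.0, -18.0, 13.0), (300, -2.0, -17.0, 19.0), (310, 2.0, -17.0, 21.0), (320, 6.0, -17.0, 23.0), (330, 12.0, -18.0, 21.0)]
300 [(230, -33.0, 4.0, 14.0), (240, -28.0, 4.0, 13.0), (250, -23.0, 4.0, 12.0), (260, -18.0, 5.0, 13.0), (270, -13.0, 5.0, 12.0), (280, -8.0, 5.0, 13.0), (290, -3.0, 5.0, 13.0), (300, -2.0, 4.0, 19.0), (310, -0.0, 4.0, 23.0), (320, 5.0, 4.0, 23.0), (330, 11.0, 5.0, 22.0)]
330 [(230, -33.0, 17.0, 13.0), (240, -28.0, 17.0, 13.0), (250, -23.0, 17.0, 13.0), (260, -19.0, 18.0, 13.0), (270, -13.0, 18.0, 12.0), (280, -9.0, 18.0, 14.0), (290, -4.0, 19.0, 14.0), (300, -1.0, 18.0, 18.0), (310, 1.0, 17.0, 22.0), (320, 6.0, 17.0, 23.0), (330, 11.0, 18.0, 23.0)]
```

arm_command(
  commands=[
    [[-0.005, 0, 0], [0, 0, 0], -1],
    [[-0.008, 0, 0], [0, 0, 0], -1],
    [[-0.011, 0, 0], [0, 0, 0], -1],
    [[-0.013, 0, 0], [0, 0, 0], -1],
    [[-0.013, 0, 0], [0, 0, 0], -1],
  ],
)

```text
clock: 5.75
eef_pos: [0.5543, 0.1626, -0.0281]
orientation: [0.0, -0.125, 0.992, 0.0]
wrist_force: [-3.9, -0.4, 0.8]
gripper_width: 0.0856
gripper_force: 1.6
```

arm_command(
  commands=[
    [[-0.002, 0, 0], [0, 0, 0], -1],
    [[-0.002, 0, 0], [0, 0, 0], -1],
  ],
)

```text
clock: 5.95
eef_pos: [0.5544, 0.1626, -0.0281]
orientation: [-0.001, -0.125, 0.992, -0.0]
wrist_force: [-5.5, -1.7, 2.9]
gripper_width: 0.0853
gripper_force: 3.3
```

arm_command(
  commands=[
    [[-0.002, 0, 0], [0, 0, 0], -1],
    [[-0.004, 0, 0], [0, 0, 0], -1],
    [[-0.004, 0, 0], [0, 0, 0], -1],
  ],
)

```text
clock: 6.25
eef_pos: [0.5543, 0.1626, -0.0282]
orientation: [-0.003, -0.125, 0.992, -0.0]
wrist_force: [-13.2, -5.2, 8.3]
gripper_width: 0.0852
gripper_force: 7.3
```

```bash
python3 -c "
from h import *
s=state();print(tojig(s['eef_pos']),s['eef_pos'],s['wrist_force'])
im,j,c=cloud('w5')
for u in(175,210,250,300,330): print(u,[(r,*j[r,u].round().tolist()) for r in range(290,340,6)])
"
```

```text
[[ -6.49272523 -16.61177268]] [ 0.55434244  0.16259544 -0.02820611] [-13.24607863  -5.18613218   8.34187972]
175 [(290, 3.0, -52.0, 13.0), (296, 4.0, -51.0, 16.0), (302, 4.0, -50.0, 21.0), (308, 6.0, -50.0, 23.0), (314, 9.0, -50.0, 22.0), (320, 12.0, -50.0, 23.0), (326, 15.0, -50.0, 23.0), (332, 18.0, -50.0, 23.0), (338, 22.0, -51.0, 22.0)]
210 [(290, 3.0, -36.0, 13.0), (296, 4.0, -35.0, 17.0), (302, 4.0, -35.0, 20.0), (308, 6.0, -35.0, 23.0), (314, 10.0, -35.0, 22.0), (320, 13.0, -35.0, 22.0), (326, 15.0, -35.0, 23.0), (332, 18.0, -35.0, 23.0), (338, 22.0, -35.0, 22.0)]
250 [(290, 4.0, -18.0, 12.0), (296, 4.0, -18.0, 16.0), (302, 4.0, -18.0, 21.0), (308, 6.0, -18.0, 22.0), (314, 9.0, -18.0, 23.0), (320, 12.0, -18.0, 22.0), (326, 15.0, -18.0, 22.0), (332, 18.0, -18.0, 23.0), (338, 22.0, -18.0, 22.0)]
300 [(290, 4.0, 5.0, 12.0), (296, 4.0, 5.0, 17.0), (302, 4.0, 4.0, 21.0), (308, 6.0, 4.0, 22.0), (314, 9.0, 4.0, 22.0), (320, 12.0, 4.0, 22.0), (326, 14.0, 4.0, 24.0), (332, 18.0, 4.0, 23.0), (338, 21.0, 4.0, 23.0)]
330 [(290, 4.0, 19.0, 12.0), (296, 4.0, 18.0, 16.0), (302, 4.0, 17.0, 21.0), (308, 6.0, 17.0, 22.0), (314, 9.0, 17.0, 22.0), (320, 12.0, 17.0, 23.0), (326, 15.0, 17.0, 22.0), (332, 18.0, 17.0, 23.0), (338, 21.0, 18.0, 23.0)]
```

arm_command(
  commands=[
    [[0.03, 0, 0], [0, 0, 0], -1],
    [[0.03, 0, -0.08], [0, 0, 0], 1],
    [[0.03, -0.1, -0.12], [0, 0, 0], 1],
    [[0, -0.205, -0.12], [0, 0, 0], 1],
    [[-0.056, -0.205, -0.12], [0, 0, 0], 1],
    [[-0.056, -0.205, -0.12], [0, 0, 0], 1],
    [[-0.056, -0.205, -0.12], [0, 0, 0], 1],
  ],
)

```text
clock: 7.0
eef_pos: [0.6099, 0.0708, 0.0317]
orientation: [0.0, -0.125, 0.992, -0.0]
wrist_force: [-1.3, 0.7, -0.5]
gripper_width: 0.0004
gripper_force: 0.0
```

```bash
python3 -c "
from h import *
im,j,c=cloud('w6')
s=state();print(tojig(s['eef_pos']),s['gripper_width']);go([*jig(23,-120),-.004],104.4)
m=(j[...,2]>25)&(abs(j[...,0]-tojig(s['eef_pos'])[0,0])<30)&(abs(j[...,1]-tojig(s['eef_pos'])[0,1])<25)
q=j[m];lo=q[q[:,2]<np.percentile(q[:,2],8)];print(len(q),np.percentile(q,[0,1,3,50,100],axis=0).round(1),lo.mean(0))
"
```

```text
[[  23.93988345 -118.76047291]] -0.00025187831834733713
shift [ 0.0019 -0.0025  0.0715] turn [ 0.     -0.     -0.0001] at [0.6092 0.0712 0.0317] t 7.05 F [0.  0.3 0.6] j [-0.08  0.65  1.34  0.    1.15 -1.9 ]
17185 [[   5.4 -143.8   25. ]
 [   6.3 -143.1   67.9]
 [   6.6 -141.6   74.9]
 [  12.1 -118.6  120.9]
 [  53.8  -93.8  151.2]] [  18.61573404 -116.71276471   72.61304142]
```

View pics/w6.png

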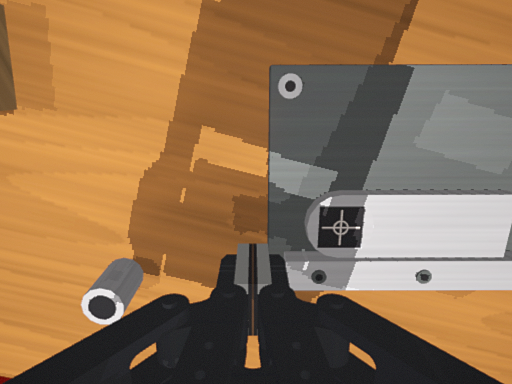

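The fingers are shut, with the tip at (252,244), beside the blank's round end (cross at (341,228)). The socket at (115,290) is well clear.

```bash
python3 -c "
from h import *
im,j,c=cloud()
for u in(243,262): print(u,[(r,*j[r,u].round(1).tolist()) for r in range(238,262,3)])
for r in(241,245,252): print(r,[(u,*j[r,u].round(0).tolist()) for u in range(216,292,5)])
print(tojig(cast(c,[[341,228],[306,228]],.022)))
"
```

```text
243 [(238, 40.5, -124.9, 0.3), (241, 42.2, -124.9, 1.4), (244, 12.5, -122.8, 68.9), (247, 12.5, -122.8, 71.9), (250, 12.5, -122.7, 75.0), (253, 12.2, -122.6, 78.4), (256, 12.6, -122.5, 80.2), (259, 12.2, -122.4, 83.7)]
262 [(238, 40.7, -112.3, -0.2), (241, 42.5, -112.3, 0.6), (244, 12.5, -114.4, 68.9), (247, 12.7, -114.4, 71.5), (250, 12.9, -114.5, 74.1), (253, 12.6, -114.6, 77.6), (256, 12.4, -114.7, 80.7), (259, 12.7, -114.7, 82.6)]
241 [(216, 42.0, -143.0, 1.0), (221, 43.0, -140.0, -1.0), (226, 43.0, -136.0, -0.0), (231, 43.0, -133.0, -0.0), (236, 43.0, -130.0, 1.0), (241, 43.0, -126.0, -0.0), (246, 43.0, -123.0, -0.0), (251, 43.0, -120.0, 0.0), (256, 42.0, -116.0, 1.0), (261, 42.0, -113.0, 1.0), (266, 42.0, -110.0, 1.0), (271, 37.0, -107.0, 13.0), (276, 37.0, -104.0, 12.0), (281, 37.0, -101.0, 13.0), (286, 37.0, -98.0, 12.0), (291, 37.0, -95.0, 14.0)]
245 [(216, 46.0, -143.0, -0.0), (221, 45.0, -140.0, 1.0), (226, 45.0, -136.0, 1.0), (231, 46.0, -133.0, 0.0), (236, 46.0, -130.0, -0.0), (241, 13.0, -124.0, 69.0), (246, 13.0, -121.0, 69.0), (251, 13.0, -119.0, 70.0), (256, 12.0, -117.0, 71.0), (261, 13.0, -115.0, 69.0), (266, 13.0, -113.0, 69.0), (271, 40.0, -107.0, 12.0), (276, 40.0, -104.0, 12.0), (281, 40.0, -101.0, 12.0), (286, 40.0, -97.0, 12.0), (291, 40.0, -94.0, 13.0)]
252 [(216, 51.0, -143.0, 1.0), (221, 50.0, -140.0, 2.0), (226, 51.0, -136.0, 1.0), (231, 51.0, -133.0, 0.0), (236, 50.0, -130.0, 2.0), (241, 12.0, -123.0, 78.0), (246, 13.0, -121.0, 76.0), (251, 12.0, -119.0, 78.0), (256, 13.0, -117.0, 77.0), (261, 12.0, -115.0, 77.0), (266, 13.0, -113.0, 76.0), (271, 44.0, -107.0, 13.0), (276, 45.0, -104.0, 12.0), (281, 45.0, -101.0, 12.0), (286, 44.0, -98.0, 15.0), (291, 45.0, -94.0, 12.0)]
[[ 24.36631478 -66.50555116]
 [ 24.34926297 -87.10733093]]
```

arm_command(
  commands=[
    [[0.002, 0, 0.05], [0, 0, 0], 1],
    [[0.002, 0, 0.09], [0, 0, 0], 1],
    [[0.002, 0, 0.102], [0, 0, 0], 1],
    [[0.002, 0, 0.102], [0, 0, 0], 1],
  ],
)

```text
clock: 7.5
eef_pos: [0.6079, 0.0711, -0.0194]
orientation: [-0.001, -0.125, 0.992, 0.0]
wrist_force: [0.9, 1.1, 0.3]
gripper_width: -0.0001
gripper_force: 0.0
```

```bash
python3 -c "
from h import *
im,j,c=cloud()
s=state();print(tojig(s['eef_pos']),s['eef_pos'],s['wrist_force'])
for u in(243,262): print(u,[(r,*j[r,u].round(1).tolist()) for r in range(238,262,3)])
"
```

```text
[[  23.21056265 -118.85772626]] [ 0.60854007  0.07094864 -0.01854135] [ 0.05671551  0.5975374  -0.97984296]
243 [(238, 15.9, -123.1, 0.8), (241, 17.6, -123.1, 0.9), (244, 11.0, -122.6, 18.2), (247, 11.4, -122.6, 20.5), (250, 11.8, -122.5, 22.6), (253, 11.3, -122.4, 26.4), (256, 10.4, -122.3, 31.0), (259, 11.4, -122.3, 31.7)]
262 [(238, 16.1, -113.7, 0.5), (241, 17.9, -113.6, 0.0), (244, 11.3, -114.2, 17.7), (247, 11.3, -114.3, 20.7), (250, 12.1, -114.3, 22.1), (253, 11.6, -114.4, 25.8), (256, 11.6, -114.5, 28.6), (259, 11.4, -114.5, 31.7)]
```

arm_command(
  commands=[
    [[0.002, 0.03, 0.001], [0, 0, 0], 1],
    [[0.002, 0.05, 0.001], [0, 0, 0], 1],
    [[0.002, 0.065, 0.001], [0, 0, 0], 1],
    [[0.002, 0.08, 0.001], [0, 0, 0], 1],
    [[0.002, 0.095, 0.001], [0, 0, 0], 1],
    [[0.002, 0.11, 0.001], [0, 0, 0], 1],
    [[0.002, 0.12, 0.001], [0, 0, 0], 1],
    [[0.002, 0.128, 0.001], [0, 0, 0], 1],
  ],
)

```text
clock: 8.35
eef_pos: [0.5922, 0.1325, -0.0189]
orientation: [0.001, -0.125, 0.992, -0.0]
wrist_force: [0.9, -5.9, 3.1]
gripper_width: 0.0008
gripper_force: 3.5
```

arm_command(
  commands=[
    [[0, 0.004, 0], [0, 0, 0], 1],
    [[0, 0.007, 0], [0, 0, 0], 1],
    [[0, 0.01, 0], [0, 0, 0], 1],
  ],
)

```text
clock: 8.65
eef_pos: [0.5913, 0.1362, -0.0189]
orientation: [0.001, -0.125, 0.992, -0.001]
wrist_force: [2.4, -14.1, 3.8]
gripper_width: 0.0
gripper_force: 7.3
```

```bash
python3 -c "
from h import *
im,j,c=cloud('w7')
s=state();print(tojig(s['eef_pos']),s['eef_pos'],s['wrist_force'])
for u in(290,340,400): print(u,[(r,*j[r,u].round(1).tolist()) for r in range(150,262,8)])
"
```

```text
[[ 22.75951593 -51.44568638]] [ 0.59133851  0.13613064 -0.01882088] [  1.38100579 -10.33524196   4.15986014]
290 [(150, -29.9, -35.1, 13.2), (158, -26.6, -35.0, 13.5), (166, -23.0, -34.9, 13.3), (174, -19.4, -34.7, 12.6), (182, -15.7, -34.6, 12.4), (190, -12.2, -34.5, 12.9), (198, -8.3, -34.3, 12.1), (206, -4.7, -34.3, 12.9), (214, -1.0, -34.2, 13.1), (222, 3.4, -33.9, 11.6), (230, 7.0, -33.8, 12.4), (238, 10.4, -33.9, 13.9), (246, 11.4, -34.5, 20.0), (254, 14.3, -34.6, 22.0)]
340 [(150, -29.8, -13.7, 12.1), (158, -26.6, -13.8, 13.7), (166, -22.8, -13.2, 12.4), (174, -19.4, -13.0, 12.6), (182, -16.0, -12.9, 13.4), (190, -11.8, -12.2, 11.6), (198, -8.8, -12.5, 13.8), (206, -4.6, -11.8, 12.4), (214, -0.4, -11.3, 11.5), (222, 3.1, -11.2, 12.4), (230, 4.0, -12.9, 19.7), (238, 6.3, -13.5, 22.9), (246, 10.1, -13.2, 22.8), (254, 13.4, -13.2, 23.8)]
400 [(150, -29.9, 11.5, 13.1), (158, -26.4, 12.1, 12.6), (166, -22.9, 12.6, 12.6), (174, -19.1, 13.6, 11.4), (182, -15.5, 13.9, 11.7), (190, -12.2, 13.9, 12.7), (198, -8.2, 14.8, 11.9), (206, -5.0, 14.6, 13.5), (214, -1.0, 15.2, 13.1), (222, 3.0, 15.9, 12.7), (230, 3.7, 12.9, 20.2), (238, 6.7, 12.6, 21.9), (246, 10.3, 12.9, 22.3), (254, 14.4, 13.6, 21.8)]
```

View pics/w7.png

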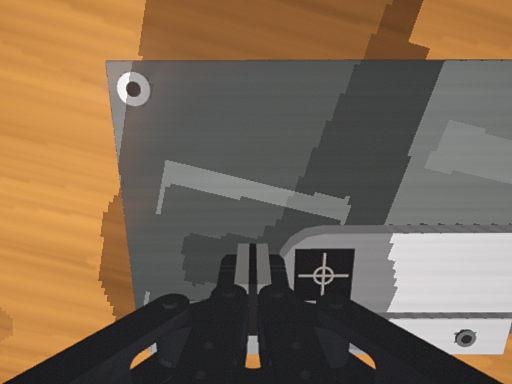

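The blank is moving along the fence, with the cross at (323,275) and about 5 mm still to go. Pushing on in small steps.

arm_command(
  commands=[
    [[0, 0.004, 0], [0, 0, 0], 1],
    [[0, 0.007, 0], [0, 0, 0], 1],
    [[0, 0.01, 0], [0, 0, 0], 1],
    [[0, 0.01, 0], [0, 0, 0], 1],
  ],
)

```text
clock: 9.1
eef_pos: [0.5912, 0.1368, -0.0187]
orientation: [0.001, -0.125, 0.992, -0.004]
wrist_force: [3.6, -30.7, 2.9]
gripper_width: -0.0003
gripper_force: 14.7
```

arm_command(
  commands=[
    [[0, 0.002, 0], [0, 0, 0], 1],
    [[0, 0.003, 0], [0, 0, 0], 1],
    [[0, 0.003, 0], [0, 0, 0], 1],
  ],
)

```text
clock: 9.4
eef_pos: [0.5912, 0.137, -0.0187]
orientation: [0.001, -0.125, 0.992, -0.005]
wrist_force: [4.6, -36.2, 2.9]
gripper_width: -0.0004
gripper_force: 17.5
```

```bash
cat >>h.py <<'E'
def mark(im,c):
    "centre of the black ink patch on the bar"
    hsv=cv2.cvtColor(im,cv2.COLOR_RGB2HSV)
    P=cast(c,np.indices((512,384)).reshape(2,-1).T,.022);q=tojig(P);w=P[(abs(q[:,0]-25)<30)&(abs(q[:,1]+25)<30)]
    return
E
python3 -c "
from h import *
im,j,c=cloud()
s=state();print(tojig(s['eef_pos']),s['eef_pos'],s['wrist_force'])
g=cv2.cvtColor(im,cv2.COLOR_RGB2GRAY);cv2.imwrite('pics/w8.png',im[200:330,230:420,::-1])
row=[(u,int(g[r,u])) for r in (262,) for u in range(290,360,3)];print(row)
"
```

```text
[[ 22.83538267 -50.53151207]] [ 0.59118464  0.13703496 -0.01870116] [  5.69240392 -36.4785429    3.10220104]
[(290, 141), (293, 31), (296, 34), (299, 33), (302, 32), (305, 30), (308, 30), (311, 31), (314, 34), (317, 33), (320, 86), (323, 81), (326, 32), (329, 33), (332, 36), (335, 33), (338, 34), (341, 31), (344, 29), (347, 35), (350, 37), (353, 141), (356, 139), (359, 137)]
```

arm_command(
  commands=[
    [[0, -0.04, 0], [0, 0, 0], 1],
    [[0, -0.06, -0.05], [0, 0, 0], 1],
    [[0, -0.12, -0.15], [0, 0, 0.024], 1],
    [[0, -0.22, -0.25], [0, 0, 0.048], -0.2],
    [[0, -0.32, -0.35], [0, 0, 0.072], -0.2],
    [[0, -0.42, -0.43], [0, 0, 0.096], -0.2],
    [[0, -0.52, -0.43], [0, 0, 0.12], -0.2],
    [[0, -0.6, -0.43], [0, 0, 0.144], -0.2],
  ],
)

```text
clock: 10.25
eef_pos: [0.6531, -0.1059, 0.1875]
orientation: [0.001, 0.321, 0.947, 0.001]
wrist_force: [0.6, 0.0, -0.6]
gripper_width: 0.0511
gripper_force: 0.0
```

```bash
python3 -c "
from h import *
go([.577,-.238,.2],10.8)
im,d=get_image('top');c=get_calibration('top')
hsv=cv2.cvtColor(im,cv2.COLOR_RGB2HSV)
roi=np.zeros(im.shape[:2],bool);roi[150:225,140:245]=1
br=(hsv[...,1]<60)&(hsv[...,2]>150)&roi
for b in blobs(br,20): print('bright',b.mean(0).round(),rect(cast(c,b,.022)),tojig(cast(c,b,.022)).min(0).round(1),tojig(cast(c,b,.022)).max(0).round(1))
cv2.imwrite('pics/t1.png',cv2.resize(im[150:225,140:245,::-1],None,fx=5,fy=5,interpolation=cv2.INTER_CUBIC))
"
```

```text
shift [-0.0401 -0.3022 -0.0255] turn [0.0004 0.0002 0.1158] at [ 0.6531 -0.1059  0.1875] t 10.25 F [ 0.6  0.  -0.6] j [-0.34  0.59  0.97  0.    1.58 -1.26]
bright [231. 222.] [480.1  60.2  59.3  17.5  97.2] [-116.3 -125.7] [-92.6 -66.8]
bright [159. 212.] [467.9 245.3 140.2  72.8  70.6] [-97.7   7.2] [ -0.5 129. ]
bright [240. 202.] [531.9  54.9  79.2  34.8   7.6] [ -96.3 -137.4] [-17.7 -95.6]
bright [186. 171.] [589.1 190.3 201.9  62.6 104.7] [  2.8 -99.3] [ 65.5 102.5]
```

View pics/t1.png

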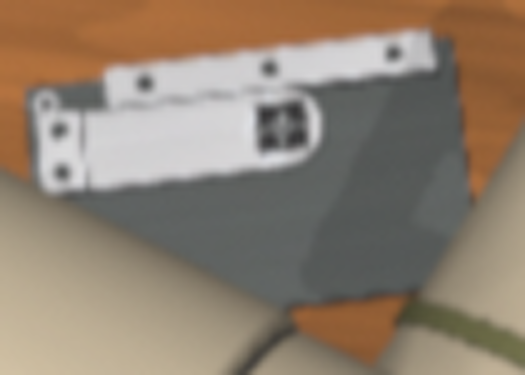

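The top crop shows the blank's square end tight against the end stop at (85,150) and its long edge along the fence. It is home. On to the punch.

arm_command(
  commands=[
    [[-0.04, -0.1, -0.026], [0, 0, 0.024], -0.2],
    [[-0.04, -0.2, -0.026], [0, 0, 0.048], -0.2],
    [[-0.04, -0.29, -0.026], [0, 0, 0.072], -0.2],
    [[-0.04, -0.29, -0.026], [0, 0, 0.096], -0.2],
    [[-0.04, -0.29, -0.026], [0, 0, 0.116], -0.2],
    [[-0.04, -0.29, -0.026], [0, 0, 0.116], -0.2],
    [[-0.04, -0.29, -0.026], [0, 0, 0.116], -0.2],
  ],
)

```text
clock: 11.0
eef_pos: [0.5809, -0.2324, 0.1979]
orientation: [-0.0, 0.634, 0.773, 0.0]
wrist_force: [-0.0, -0.3, 0.6]
gripper_width: 0.0514
gripper_force: 0.0
```

```bash
python3 -c "
from h import *
im,j,c=cloud('w9');np.savez('w9.npz',im=im)
go([.577,-.238,.2],10.8);s=state();print(c['position'],s['gripper_width'])
B=R.from_euler('z',JA).as_matrix()[:2,:2]
P=j.copy();P[...,:2]=j[...,:2]@B.T+JO[:2]*1000
for lo,hi in((62,74),(110,118),(118,122),(122,128),(140,148),(148,156)):
    m=(P[...,2]>lo)&(P[...,2]<hi)&(abs(P[...,0]-570)<45)&(abs(P[...,1]+180)<110)
    for b in blobs(m,8): print(lo,b.mean(0).round(),rect(P[b[:,1],b[:,0]]),P[b[:,1],b[:,0],2].mean().round())
"
```

```text
shift [-0.0094 -0.01   -0.0043] turn [-0.     -0.0001  0.0012] at [ 0.581  -0.2324  0.1979] t 11.05 F [ 0.7  0.  -0.6] j [-0.57  0.52  1.07  0.    1.55 -0.77]
[ 0.5659226  -0.15764934  0.37271919] 0.05121411042030048
62 [252. 116.] [ 5.698129e+05 -1.807504e+05  1.861674e+05  5.517270e+04  1.000000e+02] 71.0
110 [251. 190.] [ 5.786706e+05 -2.320163e+05  1.523150e+04  5.320700e+03  1.330000e+01] 114.0
118 [249. 191.] [ 5.771123e+05 -2.316338e+05  1.306860e+04  3.502500e+03  2.590000e+01] 120.0
118 [254.  31.] [ 5.590653e+05 -1.193077e+05  1.232140e+04  1.226230e+04  1.010000e+02] 120.0
122 [250. 194.] [ 5.791269e+05 -2.333250e+05  1.634650e+04  8.123300e+03  1.090000e+01] 125.0
122 [252. 122.] [ 5.696211e+05 -1.783344e+05  1.157840e+04  1.151850e+04  2.250000e+01] 124.0
140 [250. 202.] [ 5.784726e+05 -2.325136e+05  1.594950e+04  6.998300e+03  1.520000e+01] 144.0
148 [250. 212.] [ 5.798584e+05 -2.371852e+05  1.591460e+04  1.548940e+04  1.411000e+02] 151.0
```

View pics/w9.png

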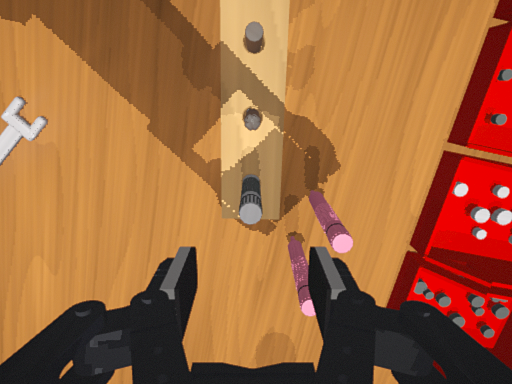

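The wrist view shows the punch top at (250,213), with the chisel and drift behind it at (252,120) and (254,35). The two pink look-alikes at (308,305) and (342,242) are close to the right finger, so I'll measure the clearance.

```bash
python3 -c "
from h import *
im,j,c=cloud()
B=R.from_euler('z',JA).as_matrix()[:2,:2]
P=j.copy();P[...,:2]=j[...,:2]@B.T+JO[:2]*1000
h=cv2.cvtColor(im,cv2.COLOR_RGB2HSV);m=(h[...,0]>155)&(h[...,0]<176)&(h[...,1]>40)&(h[...,1]<190)
S=R.from_euler('z',10,degrees=True).as_matrix()[:2,:2]
for b in blobs(m,60):
    k=np.zeros(m.shape,np.uint8);cv2.drawContours(k,[b.reshape(-1,1,2)],-1,1,-1);q=P[(k>0)&m]
    q=np.c_[(q[:,:2]-[580,-237.5])@S,q[:,2]]
    print(b.mean(0).round(),len(q))
    for z in range(10,190,25):
        w=q[abs(q[:,2]-z)<12]
        if len(w): print(z,w.mean(0).round(),w.min(0).round(),w.max(0).round())
"
```

```text
[301. 277.] 1037
10 [ 49. -81.  12.] [ 47. -83.   6.] [ 51. -79.  22.]
35 [ 48. -78.  37.] [ 42. -83.  27.] [ 56. -75.  47.]
60 [ 48. -77.  60.] [ 42. -82.  48.] [ 55. -75.  72.]
85 [ 48. -77.  85.] [ 42. -84.  73.] [ 57. -75.  97.]
110 [ 46. -78. 110.] [ 42. -86.  98.] [ 53. -75. 122.]
135 [ 47. -81. 136.] [ 42. -91. 123.] [ 54. -75. 142.]
[329. 222.] 1149
10 [ 69. -25.   8.] [ 67. -25.   6.] [ 70. -25.  10.]
35 [ 66. -21.  38.] [ 62. -28.  27.] [ 73. -19.  47.]
60 [ 66. -21.  61.] [ 61. -29.  48.] [ 74. -19.  72.]
85 [ 66. -21.  86.] [ 61. -29.  73.] [ 74. -18.  97.]
110 [ 66. -21. 110.] [ 61. -29.  98.] [ 74. -18. 122.]
135 [ 68. -24. 137.] [ 61. -34. 123.] [ 77. -18. 142.]
```

arm_command(
  commands=[
    [[-0.0096, -0.004, 0], [0, 0, 0], 0.1],
    [[-0.0096, -0.004, 0.08], [0, 0, 0], 0.1],
    [[-0.0096, -0.004, 0.15], [0, 0, 0], 0.1],
    [[-0.0096, -0.004, 0.2], [0, 0, 0], 0.1],
    [[-0.0096, -0.004, 0.24], [0, 0, 0], 0.1],
    [[-0.0096, -0.004, 0.264], [0, 0, 0], 0.1],
    [[-0.0096, -0.004, 0.264], [0, 0, 0], 0.1],
  ],
)

```text
clock: 11.8
eef_pos: [0.5792, -0.238, 0.0647]
orientation: [-0.001, 0.636, 0.772, -0.0]
wrist_force: [0.0, 0.2, -0.2]
gripper_width: 0.0383
gripper_force: 0.0
```

```bash
python3 -c "
from h import *
im,j,c=cloud('w10');s=state();print(s['eef_pos'],s['wrist_force'],s['gripper_width'])
Rt=rot(s['orientation']);B=R.from_euler('z',JA).as_matrix()[:2,:2]
P=j.copy();P[...,:2]=j[...,:2]@B.T+JO[:2]*1000
T=Rt.inv().apply(P.reshape(-1,3)/1000-s['eef_pos']).reshape(P.shape)*1000
for r in range(170,330,16): print(r,P[r,252,2].round(),[ (u,*T[r,u].round().astype(int).tolist()) for u in range(160,350,15)])
"
```

```text
[ 0.57980992 -0.23831323  0.06605976] [ 0.30018159 -1.04939809 -0.45261276] 0.038406767420743136
170 70.0 [(160, 22, -68, 66), (175, 22, -57, 66), (190, 22, -46, 66), (205, 38, -25, -5), (220, 38, -18, -3), (235, 38, -10, -5), (250, 38, -2, -5), (265, 38, 6, -5), (280, 38, 13, -5), (295, 38, 21, -4), (310, 22, 41, 66), (325, 22, 51, 65), (340, 23, 62, 64)]
186 70.0 [(160, 10, -69, 66), (175, 10, -58, 65), (190, 10, -47, 65), (205, 30, -26, -4), (220, 30, -18, -5), (235, 30, -10, -5), (250, 30, -2, -5), (265, 30, 6, -5), (280, 30, 13, -5), (295, 30, 21, -4), (310, 10, 41, 65), (325, 10, 52, 65), (340, 10, 63, 65)]
202 72.0 [(160, -2, -70, 66), (175, -2, -59, 65), (190, -2, -47, 65), (205, 21, -26, -5), (220, 21, -18, -5), (235, 21, -10, -5), (250, 21, -2, -5), (265, 21, 6, -6), (280, 21, 14, -5), (295, 21, 21, -5), (310, -2, 42, 64), (325, -2, 53, 66), (340, -2, 64, 66)]
218 71.0 [(160, -15, -71, 65), (175, -15, -59, 65), (190, -15, -48, 66), (205, 12, -26, -5), (220, 12, -18, -5), (235, 12, -10, -5), (250, 12, -2, -5), (265, 12, 6, -5), (280, 12, 14, -6), (295, 12, 22, -5), (310, -15
[... 968 characters left out ...]
(235, -27, -11, -5), (250, 8, -2, -61), (265, 7, 4, -61), (280, -27, 15, -4), (295, -6, 19, -38), (310, 11, 20, -67), (325, 8, 27, -61), (340, -70, 69, 66)]
298 138.0 [(160, 12, -31, -78), (175, 13, -26, -79), (190, 7, -23, -71), (205, -4, -20, -55), (220, -85, -28, 66), (235, 4, -7, -67), (250, 9, -2, -74), (265, 9, 4, -73), (280, -84, 21, 65), (295, -85, 34, 66), (310, 6, 20, -69), (325, 13, 23, -79), (340, 13, 27, -80)]
314 149.0 [(160, 13, -28, -88), (175, 12, -24, -87), (190, 12, -20, -87), (205, -9, -20, -58), (220, -100, -28, 65), (235, 4, -7, -76), (250, 9, -1, -82), (265, 8, 3, -81), (280, -100, 22, 65), (295, -99, 34, 65), (310, -1, 20, -69), (325, 13, 21, -87), (340, 12, 26, -86)]
```

The punch sits centred between the pads, about 0.5 mm off axis, with the tips at about z 0.102. Closing.

arm_command(
  commands=[
    [[0, 0, 0], [0, 0, 0], 1],
    [[0, 0, 0], [0, 0, 0], 1],
    [[0, 0, 0], [0, 0, 0], 1],
    [[0, 0, 0], [0, 0, 0], 1],
  ],
)

```text
clock: 12.25
eef_pos: [0.58, -0.2385, 0.0669]
orientation: [0.001, 0.636, 0.772, -0.0]
wrist_force: [-0.2, -0.0, 3.2]
gripper_width: 0.0145
gripper_force: 58.3
```

arm_command(
  commands=[
    [[0, 0, -0.03], [0, 0, 0], 1],
    [[0, 0, -0.08], [0, 0, 0], 1],
    [[0, 0, -0.14], [0, 0, 0], 1],
    [[0, 0, -0.2], [0, 0, 0], 1],
    [[0, 0, -0.2], [0, 0, 0], 1],
    [[0, 0, -0.2], [0, 0, 0], 1],
  ],
)

```text
clock: 12.85
eef_pos: [0.5796, -0.2381, 0.1658]
orientation: [-0.0, 0.636, 0.772, 0.0]
wrist_force: [0.3, 0.1, -2.2]
gripper_width: 0.0145
gripper_force: 59.2
```

```bash
python3 -c "
from h import *
s=state();print(s['eef_pos'],s['wrist_force'],s['gripper_width'])
c=get_calibration('scene');im,d=get_image('scene');np.savez('s2.npz',im=im,d=d)
e=s['eef_pos'];u,v=proj(c,e+[0,0,.04])[0].astype(int);print(u,v)
v,u=np.mgrid[:384,:512]
P=(rot(c['attitude']).apply(np.stack([(u-c['cx'])/c['fx']*d,(v-c['cy'])/c['fy']*d,d],-1).reshape(-1,3))+c['position'])
q=(P-e)*1000
m=(abs(q[:,0])<25)&(abs(q[:,1])<25)&(q[:,2]<36)&(q[:,2]>-90)
q=q[m]
for z in range(-90,36,8):
    w=q[abs(q[:,2]-z)<4]
    if len(w): print(z,len(w),w.mean(0).round(1),w.min(0).round(1),w.max(0).round(1))
"
```

```text
[ 0.57958404 -0.23808082  0.16583527] [ 0.32904415  0.09334528 -2.22241497] 0.014507843355031507
135 131
-50 10 [  1.5   2.1 -49.3] [  0.2  -0.8 -53.6] [  3.2   4.4 -46.1]
-42 10 [  1.7   2.6 -41.6] [ -2.   -0.6 -44.6] [  4.1   4.5 -38.3]
-34 17 [  3.7   3.3 -33.7] [  0.   -2.4 -36.9] [  7.2   8.6 -30.2]
-26 29 [  5.3   3.7 -25.8] [ -0.3  -5.8 -30. ] [  9.2   9.9 -22. ]
-18 31 [  5.8   3.9 -18.1] [ -1.7  -5.2 -22. ] [  8.8   9.5 -14.3]
-10 34 [  5.2   3.7 -10. ] [ -1.8  -4.9 -14. ] [ 8.4  9.5 -6.1]
-2 31 [ 5.6  3.9 -2. ] [-0.5 -4.  -5.8] [8.3 9.6 1.9]
6 34 [5.2 3.6 5.9] [-2.5 -4.8  2.2] [9.1 9.8 9.9]
14 35 [ 5.5  3.7 14.2] [ 0.1 -6.  10.2] [ 9.3 10.5 17.9]
22 36 [ 5.5  3.8 22.1] [-3.2 -5.2 18.2] [ 9.   9.6 25.6]
30 27 [ 9.7  3.7 30.2] [ 0.7 -4.6 26.1] [15.5 11.6 33.7]
```

arm_command(
  commands=[
    [[0, 0, -0.06], [0, 0, 0], 1],
    [[0, 0, -0.09], [0, 0, 0], 1],
    [[0.08, 0, -0.09], [0, 0, 0], 1],
    [[0.17, 0.04, -0.09], [0, 0, 0], 1],
    [[0.27, 0.06, -0.09], [0, 0, 0], 1],
    [[0.37, 0.08, -0.09], [0, 0, 0], 1],
    [[0.47, 0.1, -0.09], [0, 0, 0], 1],
    [[0.57, 0.12, -0.09], [0, 0, 0], 1],
  ],
)

```text
clock: 13.7
eef_pos: [0.5833, 0.0511, 0.2094]
orientation: [-0.001, 0.636, 0.772, -0.001]
wrist_force: [0.2, -0.1, -2.2]
gripper_width: 0.0144
gripper_force: 59.2
```

```bash
python3 -c "
from h import *
go([*jig(25,-20),.12],10.8)"
```

```text
shift [0.2268 0.0496 0.1788] turn [-0.0005 -0.0002  0.0006] at [0.5833 0.0511 0.2094] t 13.7 F [ 0.2 -0.1 -2.2] j [-0.11  0.44  1.17  0.    1.53 -0.31]
```

arm_command(
  commands=[
    [[0.09, 0.02, 0.04], [0, 0, 0], 1],
    [[0.17, 0.035, 0.08], [0, 0, 0], 1],
    [[0.215, 0.047, 0.14], [0, 0, 0], 1],
    [[0.215, 0.047, 0.178], [0, 0, 0], 1],
    [[0.215, 0.047, 0.178], [0, 0, 0], 1],
    [[0.215, 0.047, 0.178], [0, 0, 0], 1],
  ],
)

```text
clock: 14.3
eef_pos: [0.5866, 0.1587, 0.1217]
orientation: [-0.0, 0.636, 0.772, -0.001]
wrist_force: [0.3, 0.2, -0.2]
gripper_width: 0.0146
gripper_force: 59.2
```

```bash
python3 -c "
from h import *
im,j,c=cloud('w11');s=state();e=s['eef_pos'];print(e,s['wrist_force'])
print('pred tip px',proj(c,e-[0,0,.0545]),'pred mark px',proj(c,[*jig(25,-20),.022]))
"
```

```text
[0.58705771 0.15851295 0.12257585] [ 0.49233993 -0.32382883 -0.54015447]
pred tip px [[253.78065986 203.5183071 ]] pred mark px [[254.08659141 176.04252211]]
```

View pics/w11.png

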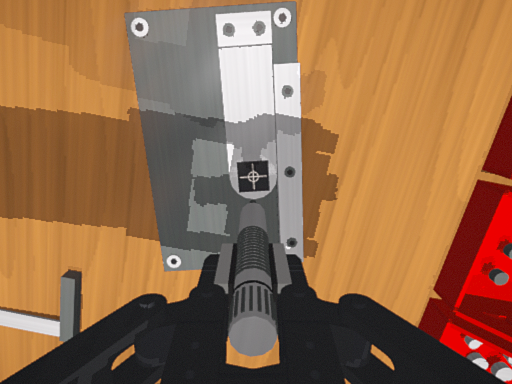

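The wrist view shows the point at about (253,201) and the cross at (253,177). Both agree with the predicted pixels, and the blank is still home.

```bash
cat > m.py <<'E'
from h import *
def run():
    im,j,c=cloud();s=state();e=s['eef_pos'];g=cv2.cvtColor(im,cv2.COLOR_RGB2GRAY)
    B=R.from_euler('z',JA).as_matrix()[:2,:2];P=j.copy();P[...,:2]=j[...,:2]@B.T+JO[:2]*1000
    u0,v0=proj(c,[*jig(25,-20),.022])[0]
    k=np.zeros(g.shape,bool);k[int(v0)-24:int(v0)+24,int(u0)-24:int(u0)+24]=1
    m=(g<70)&k&(P[...,2]<27)
    b=max(blobs(m,30),key=len);(x,y),wh,a=cv2.minAreaRect(b);M=cast(c,[x,y],.022)[0]
    print('ink px',round(x,1),round(y,1),wh,'mark',M.round(4),'jig',tojig(M).round(1))
    z=P[...,2];q=(abs(P[...,0]-e[0]*1000)<12)&(abs(P[...,1]-e[1]*1000)<14)&(z>e[2]*1000-75)&(z<e[2]*1000-15)&(z>27)
    for r in np.unique(np.where(q)[0])[:9]:
        us=np.where(q[r])[0];print(r,us.min(),us.max(),P[r,us].mean(0).round(1))
    print('e',e.round(4),'pred tip px',proj(c,e-[0,0,.0545])[0].round(1),'F',s['wrist_force'].round(2),'t',s['clock'])
    return M
if __name__=="__main__": 
    M=run();go([*M[:2],M[2]+.0545+.004],10.8)
E
python3 m.py
```

```text
ink px 251.9 175.2 (29.595897674560547, 29.889509201049805) mark [0.5845 0.1671 0.022 ] jig [[ 23.9 -19.8]]
200 251 254 [586.  162.   72.8]
201 250 255 [586.1 161.8  74.4]
202 250 256 [586.5 161.5  75.6]
203 248 256 [584.7 167.2  95.4]
204 247 259 [585.4 167.   96.4]
205 245 260 [585.1 166.6  97.6]
206 244 261 [585.2 166.5  99.2]
207 243 262 [585.2 166.4 100.6]
208 242 263 [585.3 166.1 101.5]
e [0.5873 0.1585 0.123 ] pred tip px [253.2 203.1] F [-1.14 -0.77 -0.77] t 14.4
shift [ 0.018  -0.0022  0.085 ] turn [0.0002 0.     0.0005] at [0.5873 0.1585 0.123 ] t 14.4 F [-1.1 -0.8 -0.8] j [ 0.07  0.54  1.25 -0.    1.35 -0.12]
```

arm_command(
  commands=[
    [[0.017, 0, 0.02], [0, 0, 0], 1],
    [[0.017, 0, 0.05], [0, 0, 0], 1],
    [[0.017, 0, 0.07], [0, 0, 0], 1],
    [[0.017, 0, 0.076], [0, 0, 0], 1],
    [[0.017, 0, 0.076], [0, 0, 0], 1],
  ],
)

```text
clock: 14.9
eef_pos: [0.585, 0.1673, 0.0838]
orientation: [-0.0, 0.636, 0.772, -0.0]
wrist_force: [0.4, -1.0, -2.4]
gripper_width: 0.0148
gripper_force: 59.2
```

```bash
python3 m.py; python3 -c "
from h import *
s=state();e=s['eef_pos'];c=get_calibration('scene');im,d=get_image('scene')
v,u=np.mgrid[:384,:512]
P=(rot(c['attitude']).apply(np.stack([(u-c['cx'])/c['fx']*d,(v-c['cy'])/c['fy']*d,d],-1).reshape(-1,3))+c['position'])
q=((P-e)*1000).reshape(384,512,3)
m=(abs(q[...,0])<14)&(abs(q[...,1])<14)&(q[...,2]<0)&(q[...,2]>-60)
for r in np.unique(np.where(m)[0])[-16:]:
    us=np.where(m[r])[0];print(r,us.min(),us.max(),q[r,us].mean(0).round(1))
g=cv2.cvtColor(im,cv2.COLOR_RGB2GRAY);pu,pv=proj(c,[.585,.167,.022])[0];print(pu,pv);pu=int(pu);pv=int(pv)
print(g[pv-16:pv+12,pu-12:pu+13])
"
```

```text
ink px 252.5 199.7 (32.810977935791016, 34.43281555175781) mark [0.5846 0.1672 0.022 ] jig [[ 23.9 -19.7]]
200 251 254 [583.9 170.8  33.9]
201 250 255 [584.  170.5  35.3]
202 250 256 [584.3 170.5  37.3]
203 248 256 [582.7 175.8  56. ]
204 247 259 [583.4 175.7  57.4]
205 245 260 [583.  175.6  59.2]
206 244 261 [583.1 175.3  60.3]
207 243 262 [583.1 175.1  61.5]
208 242 263 [582.9 174.9  63.1]
e [0.5853 0.1674 0.0843] pred tip px [253.5 203. ] F [-0.04  0.66 -1.11] t 14.95
shift [-0.0001 -0.0014  0.0077] turn [0.0001 0.     0.0006] at [0.5853 0.1674 0.0843] t 14.95 F [-0.   0.7 -1.1] j [ 0.08  0.58  1.3  -0.    1.26 -0.11]
205 343 350 [  5.1  -0.4 -12.9]
206 343 350 [  5.5  -0.2 -15. ]
207 343 350 [  5.8   0.1 -17.2]
208 343 350 [  5.7   0.4 -19.6]
209 343 350 [  5.5   0.7 -22. ]
210 343 350 [  5.8   0.9 -24.2]
211 343 350 [  5.8   1.2 -26.6]
212 343 349 [  6.5   0.4 -28.5]
213 343 348 [  5.1  -0.  -31.9]
214 344 348 [  3.5   1.6 -35.2]
215 344 347 [  3.   1. -38.]
216 344 346 [  1.6   0.6 -41.4]
217 344 346 [  0.5   1.1 -44.6]
218 344 346 [  2.2   1.1 -45.9]
219 344 346 [  1.4   1.5 -
[... 2315 characters left out ...]
16 108 112 111 118 124 126 127 127 127
  125 120 124 132 134 139 134]
 [ 91  98 106 115 119 117 117 125 125 130 135 136 141 139 137 136 134 129
  110  98 104 116 126 134 135]
 [120 124 129 133 142 136 134 133 136 141 137 140 139 140 135 135 135 119
   85  69  70  88 117 131 140]
 [137 139 136 140 137 139 136 138 137 139 138 139 134 139 136 136 137 124
   94  77  76  89 115 134 136]
 [141 138 140 139 138 138 138 138 138 136 141 138 138 138 138 137 139 137
  123 109 108 113 122 133 135]
 [139 139 137 139 136 138 141 140 139 139 135 137 137 136 135 139 138 137
  136 133 133 132 126 128 125]
 [143 141 141 137 134 137 137 137 137 139 139 136 133 128 127 126 127 124
  127 126 123 120 114 109 103]]
```

arm_command(
  commands=[
    [[-0.0014, 0, 0.004], [0, 0, 0], 1],
    [[-0.0014, 0, 0.008], [0, 0, 0], 1],
    [[-0.0014, 0, 0.012], [0, 0, 0], 1],
    [[-0.0014, 0, 0.016], [0, 0, 0], 1],
    [[-0.0014, 0, 0.016], [0, 0, 0], 1],
    [[-0.0014, 0, 0.016], [0, 0, 0], 1],
  ],
)

```text
clock: 15.6
eef_pos: [0.5853, 0.1667, 0.0764]
orientation: [0.0, 0.636, 0.772, 0.0]
wrist_force: [-0.2, 0.1, 2.6]
gripper_width: 0.015
gripper_force: 59.6
```

arm_command(
  commands=[
    [[0, 0, 0.002], [0, 0, 0], 1],
    [[0, 0, 0.004], [0, 0, 0], 1],
    [[0, 0, 0.004], [0, 0, 0], 1],
    [[0, 0, 0.004], [0, 0, 0], 1],
  ],
)

```text
clock: 16.0
eef_pos: [0.5853, 0.1667, 0.0742]
orientation: [0.0, 0.636, 0.772, 0.0]
wrist_force: [1.2, -0.9, 3.6]
gripper_width: 0.0145
gripper_force: 59.6
```

arm_command(
  commands=[
    [[0, 0, 0.002], [0, 0, 0], 1],
    [[0, 0, 0.004], [0, 0, 0], 1],
    [[0, 0, 0.006], [0, 0, 0], 1],
    [[0, 0, 0.007], [0, 0, 0], 1],
    [[0, 0, 0.007], [0, 0, 0], 1],
    [[0, 0, 0.007], [0, 0, 0], 1],
  ],
)

```text
clock: 16.6
eef_pos: [0.5854, 0.1667, 0.0708]
orientation: [0.0, 0.636, 0.772, 0.0]
wrist_force: [-0.7, -0.5, 6.2]
gripper_width: 0.0145
gripper_force: 59.8
```

```bash
python3 -c "
import m
m.run()
from h import *
for i in range(6):
    get_image('top');s=state();print(s['eef_pos'].round(4),s['wrist_force'].round(2),s['gripper_width'])
"
```

```text
ink px 251.9 204.4 (34.75658416748047, 36.70415115356445) mark [0.5845 0.1672 0.022 ] jig [[ 23.9 -19.7]]
203 248 256 [583.1 175.1  43.1]
204 247 259 [583.7 175.1  44.7]
205 245 260 [583.4 174.8  45.9]
206 244 261 [583.5 174.7  47.5]
207 243 262 [583.5 174.5  48.7]
208 242 262 [583.2 174.4  50.4]
209 242 263 [583.6 174.3  51.8]
210 242 264 [583.9 173.7  51.8]
211 241 264 [584.2 172.7  50.9]
e [0.5854 0.1667 0.0708] pred tip px [253.  202.7] F [-0.64 -0.12  5.74] t 16.65
[0.5854 0.1667 0.0708] [-1.31 -0.36  6.23] 0.014699681228573392
[0.5854 0.1667 0.0708] [-1.71 -0.64  5.42] 0.014643969816473649
[0.5854 0.1667 0.0709] [-0.29 -0.56  6.64] 0.014537238288527404
[0.5854 0.1667 0.0709] [-0.29  0.08  6.54] 0.014861149657353934
[0.5854 0.1667 0.0708] [-1.11 -0.31  6.28] 0.014661977391646663
[0.5854 0.1667 0.0709] [-0.76 -0.2   6.43] 0.014470359650789343
```

```bash
python3 -c "
from cell import *
print(close_job())"
```

```text
the job is handed in; nothing more can be done
None
```

I handed the job in at about 17 s, verdict not shown: blank home on both stops, punch upright about 1 mm from the cross by camera, spring about half in at roughly 7 N.

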